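# Refit the bezel ring and knob of the gas hob and hold the knob pressed in

## Task

The small gas hob has been cleaned and its control has to go back together so that the pilot can be lit. Lay the brass bezel ring down over the bare valve stem so that it sits flat on the deck, then turn the black knob so that its flat matches the flat of the stem and push it fully home on the stem. Then press the knob well in against the valve spring and finish while the gripper still holds it pressed in; do not shove or knock over the sauce bottles beside the hob.

Things in the scene. Friction and masses are not known exactly. Their poses are not given: they have to be found in the camera images.
- gas_hob: single-burner countertop gas hob, steel, 254 x 244 mm, fixed; origin on the table under its middle, x to its back, z up. Flat deck 68 mm above the table. Burner and black pan support (up to 102 mm above the table, 92 mm radius) centred 30 mm behind the origin; the bare valve stem stands 93 mm in front of it, 34 mm behind the front edge
- stem_foot (a point): fixed point on the stem's axis at deck height, hob axes (x to the back of the hob); the bezel ring's underside belongs here
- stem_tip (a point): top centre of the upright steel valve stem, 44 mm above the deck when out; moves with it. Stem: 14 mm round; from 19 mm above the deck up D-shaped, with one flat 4 mm from the axis, the last 3 mm tapered by 2 mm all round. The flat always faces the hob's front edge (red star on the deck there); the stem does not turn. z up, x out of the flat, towards the hob's front
- valve_stem (a joint): how far the stem is pressed down, m: 0 = out, 0.007 = the stop. The spring needs about 5.6 N to start and 11 N at the stop, and pushes the stem out again
- bezel_ring: loose brass bezel ring, 60 g, 16 mm high: a flange of 48 mm diameter and 4.5 mm height at the bottom, above it a collar of 36 to 38 mm diameter to grip; a round hole of 17 mm right through. Origin at the centre of its underside, z up; lies flat on the table, flange down, so its yaw does not matter
- hob_knob: loose black knob, 70 g, bore down: skirt 42 mm wide, 22 mm high, on it a bar grip 38 mm long (x), 13 mm wide (y), up to 46 mm. Origin: centre of the underside, z up, mouth of a D bore 18 mm deep, 15.6 mm round, its one flat 4.7 mm from the axis at +x, the side of the white pointer line on the bar. Home on the stem: its x along stem_tip's x, origin 18 mm below stem_tip
- knob_pointer (a point): outer end of the white pointer line on the knob, 19 mm out from its axis on the side of the bore's flat, 46 mm above its underside
- sauce_berry: dark red squeeze bottle, 52 mm diameter, 178 mm high, loose, right of the hob; leave alone; origin at the centre of its underside
- sauce_mango: yellow squeeze bottle, 52 mm diameter, 178 mm high, loose, right of the hob; leave alone; origin at the centre of its underside
Mind the look-alikes: they are no part of the job. Of the things that look like the bezel_ring, take the one that is nearest to the robot's base at the start.

How it is judged:
By the outcome, as a careful person would: the job done as asked, in the order asked, and still so for the second after the job is handed in, while the arm keeps its last pose, push and grip.
It also fails if it takes over 61 s, if anything falls off the work surface, if the arm or the gripper's body presses on something with over 40 N, if the wrist force passes 120 N, or if a joint passes its speed limit or range.

## Robot

A 6-joint arm with a two-finger parallel gripper is mounted at the origin on a cart in front of the work surface, level with it; the furniture and walls round the work are solid. World frame = base frame: x ahead of the robot, y to its left, z up, the work surface at z = 0. Lengths are in m, angles in degrees, forces in N, time in s.
With the tool pointing down it reaches from about 0.325 to 0.9 m from the base axis. Payload 6.1 kg.
Tool frame: the origin (TCP) lies midway between the tips of the shut fingers; the grasp point (between the pads) lies 19 mm behind it; z points along the fingers, y is the line along which they close (so a half turn about z gives the same grasp; the last joint's range is limited). The gripper opens to 87 mm and grips with 3 to 60 N. Pads are 19 mm wide; open, the fingers measure 117 mm over their backs; the gripper's body (75 mm by 190 mm) begins 51 mm behind the grasp point.
Start: joints at [-78.902, 12.628, 87.462, -0, 79.91, -7.225], TCP at [0.196, -0.593, 0.223] pointing down, gripper open.
Joint ranges: [-170.65, 170.65], [-52.31, 119.04], [5.05, 147.46], [-71.25, 251.25], [11.57, 151.72], [-153.62, 153.62]. Speed limits (degrees/s): [147.25, 147.25, 172.46, 180, 180, 180].

## Interface

Orientations are given as a 3x3 rotation matrix whose columns are the frame's x, y, z axes.
In Python, from plant import telemetry, viewer, bot gives the robot as it stands. The module is installed in compiled form; this text tells all that it offers.
- The arm moves only by the tool play_rows, never from a script. Its argument "steps" is a list that holds one entry, the list of rows, each a list of 5 numbers: the shift along the tool's x, y, z in units of 40 mm (1.0 is 40 mm), then the turn about the tool's z in units of 5 degrees (1.0 is 5 degrees), then the opening, from 0 (shut) to 1 (fully open). In form: [[[tx, ty, tz, spin, grip], ...]]. A call has 1 to 8 rows; each row shifts and turns the commanded pose from where the row before left it, along the tool's axes as they then stand; what a row does not reach is not made up. A row lasts 1/12 s, in which the tool goes at most 41.7 mm and 7.16 degrees, less where a joint would pass 70% of its speed; a pose out of reach is approached as far as the arm can. A call is refused whole if a number of a shift passes 1 or a number of a turn 1, either way. A call with a gripper value outside its range is refused whole. The fingers move at their own pace and stop on an object; "newtons" is the grip in N (left out, the last holds). Time passes only in rows, so rows that do not move let the fingers close. It gives the time, the measured TCP pose, the force, the opening and the grip force at its end, in the units of the state.
- telemetry.get_obs(): the state, without advancing time (a new reading comes with each control period).
- viewer.get_image(name): name is "scene" or "top" or "wrist"; returns the picture (480x640x3 uint8, red, green, blue); there is no depth.
- viewer.camera_model(name): a dict with "camera_matrix" (3x3 intrinsics, pixels), "rvec" (rotation vector, rad) and "tvec" (3), from world to camera coordinates, as OpenCV has them. Camera axes: x right, y down, z forward; pixel columns grow to the right and rows downward; lengths in m; the calibration is good to about 2 mm. A picture is of the moment at which its call begins: read the wrist's pose just before it. camera_model takes no time and is no camera call; for the wrist camera it gives the pose at the moment of the call.
- bot.close_job(): hands the job in; it is judged then, once.
The state is a dict: "t": time; "qpos": joint angles; "joint_vel": joint speeds; "joint_torque": joint torques, N m; "tcp_pos": TCP position; "ee_rot": TCP orientation; "wrist_force": force on the tool from outside, world axes, zero at the start; "moment": the same for the moment, N m; "gripper_width": finger opening in m; "gripper_force": force on a finger pad.
Only numpy, scipy, OpenCV 4.12 (cv2) and the standard library are available. Lean on these libraries where they do the work, as an engineer would, in place of code of your own. Each camera call takes 0.05 s, during which the arm holds its last target. There are 200 camera calls.

## Working session

There is one attempt and no reset: what is moved stays moved. The work goes in short steps, Python scripts to look and compute and a tool call to move; the robot and the scene stay as the last step left them, time stands still between calls to the robot, and variables do not carry over. Pictures are saved under pics/ and viewed, at most 10 in all, crops included, and the job is handed in when it is done.

Besides the shell and the picture viewer there is one more tool, called after ">>>" as name(argument=value, ...), one argument or row to a line, values as JSON. play_rows: Moves the arm, as the interface text tells. Its arguments: {"type":"object","properties":{"steps":{"type":"array","items":{"type":"array","items":{"type":"array","items":{"type":"number"}}}},"newtons":{"type":"number"}},"required":["steps"]}

```bash
mkdir -p pics; cat > h.py <<'E'
import numpy as np, cv2
from plant import telemetry, viewer, bot
def cam(n):
    m=viewer.camera_model(n); K=np.array(m["camera_matrix"],float); R=cv2.Rodrigues(np.array(m["rvec"],float))[0]; t=np.array(m["tvec"],float).ravel(); return K,R,t
def ray(c,uv):
    K,R,t=c; d=R.T@np.linalg.solve(K,[uv[0],uv[1],1.]); return -R.T@t,d/np.linalg.norm(d)
def atz(c,uv,z):
    o,d=ray(c,uv); return o+d*(z-o[2])/d[2]
def tri(obs):
    A=np.zeros((3,3));b=np.zeros(3)
    for c,uv in obs:
        o,d=ray(c,uv);P=np.eye(3)-np.outer(d,d);A+=P;b+=P@o
    x=np.linalg.solve(A,b); return x,[np.round(proj(c,x)-uv,1) for c,uv in obs]
def proj(c,x):
    K,R,t=c; p=K@(R@np.asarray(x,float)+t); return p[:2]/p[2]
def snap(n,f,crop=None,s=1):
    im=viewer.get_image(n); cv2.imwrite('pics/raw_'+f,im[...,::-1])
    return im
E
python3 - <<'E'
from h import *
for n in("top","scene"):
    snap(n,n+'0.png'); K,R,t=cam(n); print(n,K[0,0],-R.T@t,R[2])
o=telemetry.get_obs();print({k:np.round(v,3) for k,v in o.items()})
E
```

```text
top 493.0575079187873 [ 0.45325086 -0.12214494  1.02110809] [ 0.10665337 -0.01480254 -0.99418607]
scene 583.2420860758593 [ 0.2722515  -0.64547893  0.7500368 ] [ 0.33802573  0.56606225 -0.75187242]
{'t': np.float64(0.1), 'qpos': array([-7.8903e+01,  1.2671e+01,  8.7518e+01,  2.0000e-03,  7.9910e+01,
       -7.2250e+00]), 'joint_vel': array([ 0.01 , -0.079, -0.078,  0.028,  0.072, -0.112]), 'joint_torque': array([ 1.0000e-03, -4.9594e+01, -3.8852e+01,  7.0000e-02,  5.2000e-02,
       -0.0000e+00]), 'tcp_pos': array([ 0.196, -0.593,  0.222]), 'ee_rot': array([[ 0.949,  0.314, -0.   ],
       [ 0.314, -0.949,  0.002],
       [ 0.   , -0.002, -1.   ]]), 'wrist_force': array([-0.495,  0.796, -0.294]), 'moment': array([-0.019, -0.002,  0.051]), 'gripper_force': np.float64(0.0), 'gripper_width': np.float64(0.087)}
```

View pics/raw_top0.png

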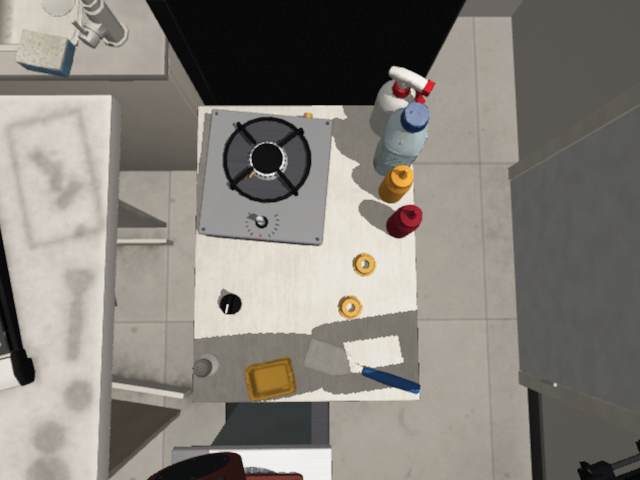

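View pics/raw_scene0.png

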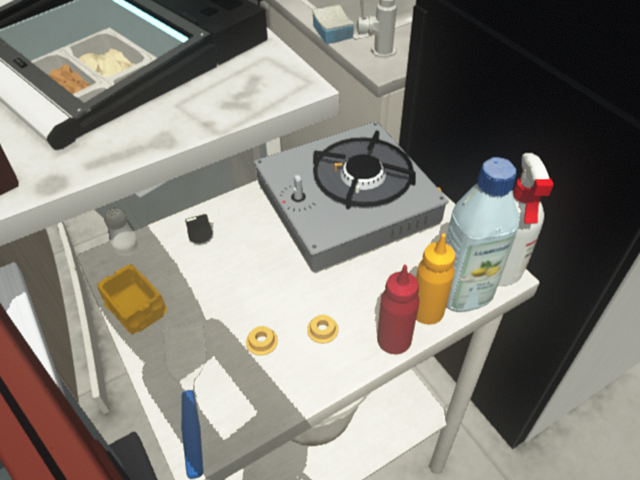

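Top view: the knob is at (230,303), the stem at (261,221), and the two ring candidates are at (350,307) and (365,264). In the scene view the rings are at (262,340) and (322,328) and the bottles stand on the right. I'll enlarge these to measure them.

```bash
python3 - <<'E'
from h import *
t=cv2.imread('pics/raw_top0.png');s=cv2.imread('pics/raw_scene0.png')
def cr(im,u,v,w,h,k): return cv2.resize(im[v:v+h,u:u+w],None,fx=k,fy=k,interpolation=cv2.INTER_CUBIC)
# top row: top rings, top knob, top stem ; bottom: scene ones
a=np.hstack([cr(t,330,245,52,50*3//2,5)[:300],cr(t,205,280,52,60,5),cr(t,235,195,52,60,5)])
b=np.hstack([cr(s,240,305,104,60,2.5*2)[:300,:520],cr(s,175,200,52,60,5)])
b=b[:, :780]; cc=cr(s,270,165,52,60,5)
cv2.imwrite('pics/c1.png',np.vstack([a,np.hstack([cr(s,240,305,104,120,2.5),cr(s,175,200,52,60,5),cc])]))
for n,uvs in(("top",[(350,307),(365,264),(230,303)]),("scene",[(262,340),(322,328)])):
    for uv in uvs: p=atz(cam(n),uv,0.01);print(n,uv,p.round(3),np.hypot(p[0],p[1]).round(3))
E
```

```text
top (350, 307) [ 0.428 -0.199  0.01 ] 0.473
top (365, 264) [ 0.516 -0.232  0.01 ] 0.565
top (230, 303) [0.438 0.044 0.01 ] 0.441
scene (262, 340) [ 0.428 -0.206  0.01 ] 0.475
scene (322, 328) [ 0.514 -0.235  0.01 ] 0.565
```

View pics/c1.png

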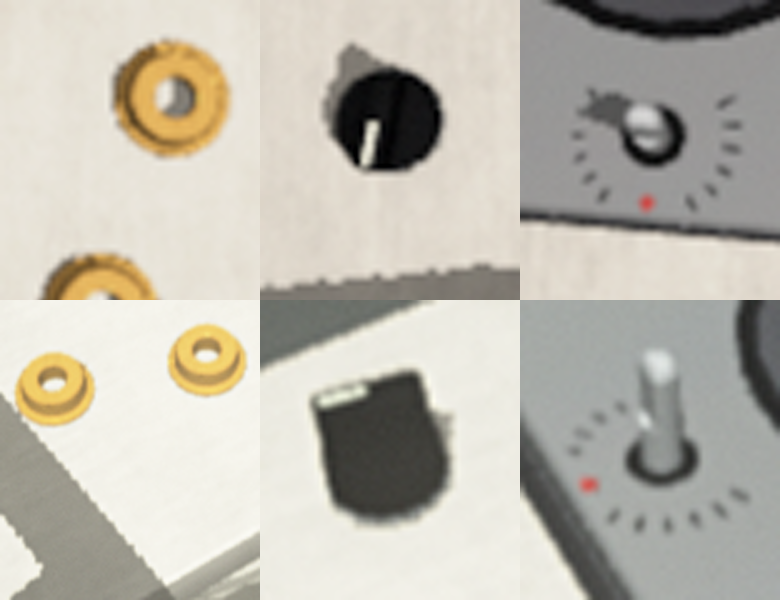

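Ring candidates in the top view: (350,307), 0.47 m from the base, and (365,264), 0.565 m. The nearer one, (350,307), is the bezel ring. The crops also show the knob's pointer facing the robot and the red star at the hob's front.

```bash
cat >> h.py <<'E'
def go(x,y,z,yaw=None):
    """tool-frame units to reach TCP target; yaw = world angle of tool x, deg"""
    o=telemetry.get_obs();R=np.array(o["ee_rot"]);p=np.array(o["tcp_pos"])
    d=R.T@(np.array([x,y,z])-p)/0.04
    cy=np.degrees(np.arctan2(R[1,0],R[0,0]))
    s=0 if yaw is None else -(yaw-cy)/5
    print("tcp",p.round(4),"yaw",cy.round(2),"tilt",R[:,2].round(4),"units(no spin)",d.round(3),"spin units",round(s,2),"F",np.round(o["wrist_force"],1),"w",round(float(o["gripper_width"]),4),"t",round(o["t"],2))
E
python3 - <<'E'
from h import *
T,S=cam("top"),cam("scene")
for n,a,b in(("tip",(259.6,218),(297.4,177)),("foot",(262,222.2),(298.4,197)),("ring flange",(349.6,306.8),(262,341)),("ptr",(226.2,313.2),(241-175+175-3,0))):
    if n!="ptr": print(n,tri([(T,a),(S,b)]))
print("ptr@46",atz(T,(226.2,313.2),.046),atz(T,(227.6,304),.046))
for uv in((212,112),(331,121),(322,244),(199,234)): print(uv,atz(T,uv,.068).round(3))
print("berry",atz(T,(409,210),.178),"star",atz(T,(260.4,235.6),.068))
go(.428,-.203,.22,0)
E
```

```text
tip (array([ 0.5970672 , -0.02564884,  0.11098787]), [array([ 0.1, -0.3]), array([-0.3,  0.1])])
foot (array([ 0.5961688 , -0.02578975,  0.06638957]), [array([ 0.2, -0.4]), array([-0.5,  0.1])])
ring flange (array([ 0.42929083, -0.19986651, -0.0021183 ]), [array([ 0.1, -0.4]), array([-0.6,  0.1])])
ptr@46 [0.41910167 0.04554693 0.046     ] [0.43692051 0.04304034 0.046     ]
(212, 112) [0.818 0.075 0.068]
(331, 121) [ 0.799 -0.162  0.068]
(322, 244) [ 0.552 -0.142  0.068]
(199, 234) [0.573 0.096 0.068]
berry [ 0.59877121 -0.29152975  0.178     ] star [ 0.56876658 -0.02264279  0.068     ]
tcp [ 0.1964 -0.5928  0.2216] yaw 18.32 tilt [-3.0e-04  1.7e-03 -1.0e+00] units(no spin) [ 8.56  -7.43   0.054] spin units 3.66 F [-0.5  0.8 -0.3] w 0.0868 t 0.1
```

>>> play_rows(
  steps=[
    [[0.75,-0.65,0,0,1],[0.75,-0.65,0,0,1],[0.75,-0.65,0,0,1],[0.75,-0.65,0,0,1],[0.75,-0.65,0,0,1],[0.75,-0.65,0,0,1],[0.75,-0.65,0,0,1],[0.75,-0.65,0,0,1]],
  ],
)

```text
t: 0.77
tcp_pos: [0.3593, -0.3185, 0.2222]
ee_rot: [[0.949, 0.314, -0.0], [0.314, -0.949, 0.0], [-0.0, -0.0, -1.0]]
wrist_force: [1.5, -0.3, -0.4]
gripper_width: 0.0871
gripper_force: 0.0
```

>>> play_rows(
  steps=[
    [[0.65,-0.55,0.2,0,1],[0.65,-0.55,0.2,0,1],[0.65,-0.55,0.2,0,1],[0.6,-0.55,0.2,0,1],[0,0,0.2,1,1],[0,0,0.2,1,1],[0,0,0,1,1],[0,0,0,0.66,1]],
  ],
)

```text
t: 1.43
tcp_pos: [0.4275, -0.2039, 0.1734]
ee_rot: [[1.0, -0.003, -0.002], [-0.003, -1.0, 0.001], [-0.002, -0.001, -1.0]]
wrist_force: [-0.2, -0.4, -0.4]
gripper_width: 0.0871
gripper_force: 0.0
```

```bash
python3 - <<'E'
from h import *
go(.4293,-.1999,.10,-5)
c=cam("wrist");im=viewer.get_image("wrist");np.save("w1c.npy",np.array([*c[0].ravel(),*c[1].ravel(),*c[2]]));cv2.imwrite('pics/w1.png',im[...,::-1])
print(proj(c,[.4293,-.1999,.016]))
go(.4293,-.1999,.10,-5)
E
```

```text
tcp [ 0.4275 -0.2039  0.1734] yaw -0.17 tilt [-0.0019  0.0013 -1.    ] units(no spin) [ 0.047 -0.097  1.834] spin units 0.97 F [-0.2 -0.4 -0.4] w 0.0871 t 1.43
[320.70746329 226.31034831]
tcp [ 0.4277 -0.2042  0.1737] yaw -0.31 tilt [-1.3e-03  9.0e-04 -1.0e+00] units(no spin) [ 0.041 -0.106  1.844] spin units 0.94 F [-0.1  0.4 -0.1] w 0.0869 t 1.48
```

View pics/w1.png

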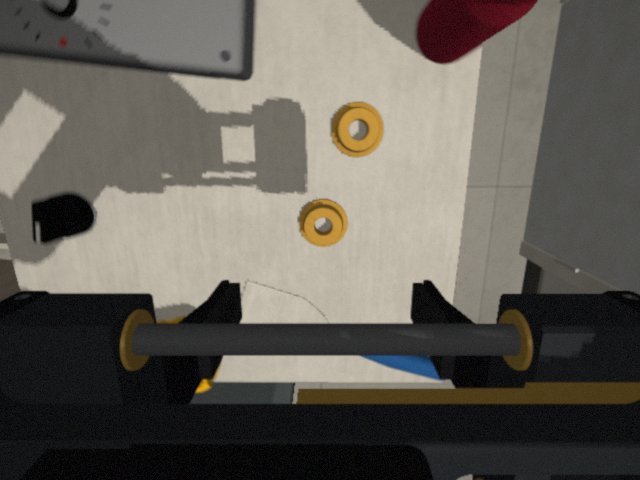

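Wrist view: bezel ring at about (324,223), the decoy at (358,130), the berry bottle at upper right, and the knob at (62,218). The ring is about 2 px from its predicted position, so I'll triangulate it across the three views.

```bash
python3 - <<'E'
from h import *
a=np.load("w1c.npy");W=(a[:9].reshape(3,3),a[9:18].reshape(3,3),a[18:])
T,S=cam("top"),cam("scene")
def cen(f,u,v,r):
    im=cv2.imread(f)[v-r:v+r,u-r:u+r];h=cv2.cvtColor(im,cv2.COLOR_BGR2HSV)
    m=((h[...,0]>12)&(h[...,0]<30)&(h[...,1]>110)).astype(np.uint8)
    k=max(cv2.findContours(m,0,2)[0],key=cv2.contourArea);e=cv2.minEnclosingCircle(k)
    return (e[0][0]+u-r,e[0][1]+v-r),e[1]
w,rw=cen('pics/w1.png',323,223,29);t,rt=cen('pics/raw_top0.png',350,307,18)
print(w,rw,t,rt);c0=(324,223.5)
for z in(.003,.008,.016): print(z,"wrist",atz(W,w,z).round(4),"top",atz(T,t,z).round(4))
print("hole",atz(W,c0,.016).round(4),tri([(W,w),(T,t)]))
E
```

```text
(322.7006378173828, 222.45222854614258) 23.950841903686523 (349.65909004211426, 307.0) 11.38501262664795
0.003 wrist [ 0.4301 -0.2017  0.003 ] top [ 0.4282 -0.1993  0.003 ]
0.008 wrist [ 0.4312 -0.2017  0.008 ] top [ 0.4283 -0.1989  0.008 ]
0.016 wrist [ 0.433  -0.2018  0.016 ] top [ 0.4285 -0.1983  0.016 ]
hole [ 0.432 -0.203  0.016] (array([ 0.42763961, -0.20088443, -0.00889158]), [array([-0.7, -0.3]), array([0.3, 0.1])])
```

>>> play_rows(
  steps=[
    [[0.07,-0.08,0.8,0,1],[0,0,0.8,0,1],[0,0,0.8,0,1],[0,0,0.8,0.94,1],[0,0,0.5,0,1],[0,0,0.2,0,1],[0,0,0,0,1],[0,0,0,0,1]],
  ],
)

```text
t: 2.15
tcp_pos: [0.4312, -0.2018, 0.019]
ee_rot: [[0.997, -0.081, 0.0], [-0.081, -0.997, -0.0], [0.0, 0.0, -1.0]]
wrist_force: [0.2, -0.0, 1.2]
gripper_width: 0.0871
gripper_force: 0.0
```

```bash
python3 - <<'E'
from h import *
go(.4305,-.201,.007,-5)
E
```

```text
tcp [ 0.4312 -0.2018  0.019 ] yaw -4.63 tilt [ 1.e-04 -0.e+00 -1.e+00] units(no spin) [-0.018 -0.02   0.301] spin units 0.07 F [ 0.2 -0.   1.2] w 0.0871 t 2.15
```

>>> play_rows(
  steps=[
    [[0,0,0.29,0,1],[0,0,0,0,1],[0,0,0,0,0.3],[0,0,0,0,0.3],[0,0,0,0,0.3],[0,0,0,0,0.3],[0,0,0,0,0.3],[0,0,0,0,0.3]],
  ],
  newtons=20,
)

```text
t: 2.82
tcp_pos: [0.431, -0.2017, 0.0072]
ee_rot: [[0.997, -0.082, 0.0], [-0.081, -0.997, -0.0], [0.0, 0.0, -1.0]]
wrist_force: [-0.3, -0.2, 0.2]
gripper_width: 0.0549
gripper_force: 0.0
```

>>> play_rows(
  steps=[
    [[0,0,0,0,0.3],[0,0,0,0,0.3],[0,0,-0.5,0,0.3],[0,0,-0.8,0,0.3],[0,0,-0.9,0,0.3],[0,0,-0.9,0,0.3],[0,0,-0.5,0,0.3],[0,0,0,0,0.3]],
  ],
)

```text
t: 3.48
tcp_pos: [0.434, -0.2036, 0.1567]
ee_rot: [[0.997, -0.081, 0.008], [-0.081, -0.997, -0.006], [0.009, 0.005, -1.0]]
wrist_force: [0.9, 0.0, 1.1]
gripper_width: 0.0262
gripper_force: 0.0
```

The fingers closed more slowly than I allowed for, so the grasp missed. I'll reopen and look again.

>>> play_rows(
  steps=[
    [[0,0,0,0,0.7],[0,0,0,0,0.7],[0,0,0,0,0.7],[0,0,0,0,0.7],[0,0,0,0,0.7],[0,0,0,0,0.7],[0,0,0,0,0.7]],
  ],
)

```text
t: 4.07
tcp_pos: [0.4306, -0.2014, 0.1504]
ee_rot: [[0.997, -0.082, -0.001], [-0.082, -0.997, 0.001], [-0.001, -0.001, -1.0]]
wrist_force: [-0.5, -0.1, -0.3]
gripper_width: 0.0591
gripper_force: 0.0
```

```bash
python3 - <<'E'
from h import *
go(.4305,-.201,.007,-5)
c=cam("wrist");T=cam("top")
a=snap("wrist","w2.png");b=snap("top","t2.png")
def cen(im,u,v,r):
    u,v=int(u),int(v)
    im=im[v-r:v+r,u-r:u+r];h=cv2.cvtColor(im,cv2.COLOR_RGB2HSV)
    m=((h[...,0]>12)&(h[...,0]<30)&(h[...,1]>110)).astype(np.uint8)
    k=max(cv2.findContours(m,0,2)[0],key=cv2.contourArea);e=cv2.minEnclosingCircle(k)
    return (e[0][0]+u-r,e[0][1]+v-r),e[1]
pr=proj(c,[.431,-.2017,.008]);print(pr)
w,rw=cen(a,*pr,32);print(w,rw,atz(c,w,.005))
cv2.imwrite('pics/w2.png',a[:400,150:550][...,::-1])
E
```

```text
tcp [ 0.4306 -0.2014  0.1504] yaw -4.68 tilt [-9.e-04  6.e-04 -1.e+00] units(no spin) [-1.000e-03 -8.000e-03  3.584e+00] spin units 0.06 F [-0.5 -0.1 -0.3] w 0.0591 t 4.07
[325.08093612 231.86924885]
(324.20000076293945, 232.0) 25.51558494567871 [ 0.43017735 -0.20081562  0.005     ]
```

View pics/w2.png

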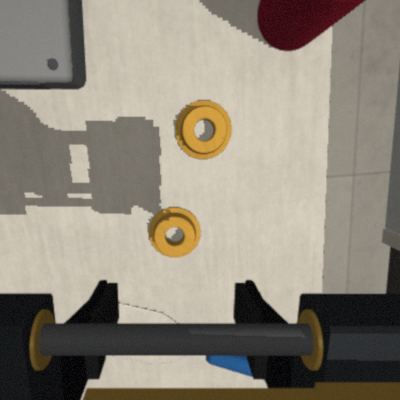

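The ring is still at crop (175,233), so it wasn't disturbed. I'll go down with the fingers narrower and give them time to close.

>>> play_rows(
  steps=[
    [[0,0,0.8,0,0.65],[0,0,0.9,0,0.65],[0,0,0.9,0,0.65],[0,0,0.6,0,0.65],[0,0,0.38,0,0.65],[0,0,0,0,0.65],[0,0,0,0,0.3],[0,0,0,0,0.3]],
  ],
)

```text
t: 4.83
tcp_pos: [0.4318, -0.2022, 0.0089]
ee_rot: [[0.997, -0.082, 0.002], [-0.082, -0.997, -0.001], [0.002, 0.001, -1.0]]
wrist_force: [0.4, -0.0, -0.0]
gripper_width: 0.0497
gripper_force: 0.0
```

>>> play_rows(
  steps=[
    [[0,0,0,0,0.3],[0,0,0,0,0.3],[0,0,0,0,0.3],[0,0,0,0,0.3],[0,0,0,0,0.3],[0,0,0,0,0.3]],
  ],
  newtons=20,
)

```text
t: 5.33
tcp_pos: [0.4321, -0.2023, 0.0093]
ee_rot: [[0.997, -0.081, 0.002], [-0.081, -0.997, -0.002], [0.003, 0.001, -1.0]]
wrist_force: [-0.7, 0.8, 7.1]
gripper_width: 0.0353
gripper_force: 20.0
```

>>> play_rows(
  steps=[
    [[0,0,-0.3,0,0.3],[0,0,-0.9,0,0.3],[0,0,-0.9,0,0.3],[0,0,-0.9,0,0.3],[0,0,-0.7,0,0.3],[0,0,-0.3,0,0.3],[0,0,0,0,0.3],[0,0,0,0,0.3]],
  ],
)

```text
t: 6.0
tcp_pos: [0.4308, -0.2016, 0.1673]
ee_rot: [[0.997, -0.082, 0.0], [-0.082, -0.997, -0.0], [0.0, 0.0, -1.0]]
wrist_force: [-0.2, 0.4, -1.7]
gripper_width: 0.0352
gripper_force: 20.0
```

>>> play_rows(
  steps=[
    [[0.3,-0.4,0,0,0.3],[0.55,-0.7,0,0,0.3],[0.6,-0.75,0,0,0.3],[0.6,-0.75,0,0,0.3],[0.6,-0.75,0,0,0.3],[0.6,-0.75,0,0,0.3],[0.3,-0.4,0,0,0.3],[0,0,0,0,0.3]],
  ],
)

```text
t: 6.67
tcp_pos: [0.5873, -0.03, 0.1639]
ee_rot: [[0.997, -0.078, -0.004], [-0.078, -0.997, 0.002], [-0.004, -0.002, -1.0]]
wrist_force: [-0.7, -0.7, 0.1]
gripper_width: 0.0355
gripper_force: 20.0
```

>>> play_rows(
  steps=[
    [[0,0,0,0,0.3],[0,0,0,0,0.3],[0,0,0,0,0.3]],
  ],
)

```text
t: 6.92
tcp_pos: [0.5856, -0.0346, 0.1662]
ee_rot: [[0.997, -0.083, -0.003], [-0.083, -0.997, 0.0], [-0.003, 0.0, -1.0]]
wrist_force: [0.2, 0.2, -0.1]
gripper_width: 0.0352
gripper_force: 20.0
```

```bash
python3 - <<'E'
from h import *
go(.597,-.0257,.14,-5)
c=cam("wrist");T=cam("top")
a=snap("wrist","w3.png");b=snap("top","t3.png");s=snap("scene","s3.png")
for n,C in(("w",c),("T",T),("S",cam("scene"))): print(n,proj(C,[.597,-.0257,.112]),proj(C,[.597,-.0257,.145]))
k=lambda im,u,v,w,h,f:cv2.resize(im[v:v+h,u:u+w],None,fx=f,fy=f,interpolation=cv2.INTER_CUBIC)[...,::-1]
cv2.imwrite('pics/c3.png',np.hstack([k(s,250,120,100,120,4),np.ascontiguousarray(a[240:480,160:480][...,::-1].repeat(2,0)[:480])[:, :, :]]))
E
```

```text
tcp [ 0.5856 -0.0346  0.1662] yaw -4.74 tilt [-2.7e-03  2.0e-04 -1.0e+00] units(no spin) [ 0.267 -0.245  0.654] spin units 0.05 F [ 0.2  0.2 -0.1] w 0.0352 t 6.92
w [309.41045512 250.05096067] [306.79796717 267.6175792 ]
T [259.67011054 217.69933212] [257.73233905 214.83373058]
S [297.04536662 176.62958892] [296.10970278 161.02473428]
```

View pics/c3.png

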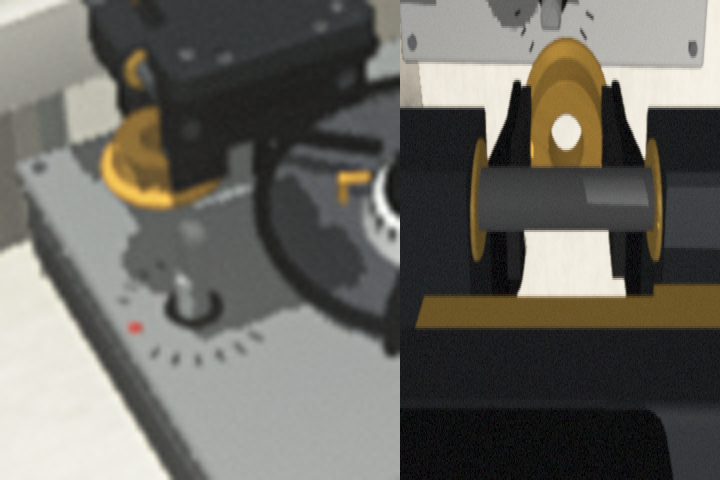

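The scene crop shows the ring held level, short of the stem, whose tip is at crop (190,230). In the wrist view the flange's far edge is at raw (325,259). I'll work out the ring's offset in the tool from that.

```bash
python3 - <<'E'
from h import *
o=telemetry.get_obs();p=np.array(o["tcp_pos"]);R=np.array(o["ee_rot"]);c=cam("wrist")
print("cam rel tcp",(R.T@(ray(c,(0,0))[0]-p)).round(3))
im=cv2.imread('pics/raw_w3.png');h=cv2.cvtColor(im,cv2.COLOR_BGR2HSV)
m=((h[...,0]>12)&(h[...,0]<30)&(h[...,1]>110)).astype(np.uint8)
m[320:]=0;m[:240]=0;m[:,:270]=0;m[:,380:]=0
k=max(cv2.findContours(m,0,1)[0],key=cv2.contourArea)[:,0]
top=k[k[:,1]<285].astype(float); print(len(top),top[:,1].min(),top[:,0].min(),top[:,0].max())
from scipy.optimize import least_squares
for zt in(-.005,-.0025,0,.0025): # height of visible flange edge relative TCP along -tool z
    def f(v):
        out=[]
        for uv in top:
            q=atz(c,uv,p[2]+zt); out.append(np.hypot(q[0]-v[0],q[1]-v[1])-.024)
        return out
    s=least_squares(f,p[:2],loss='soft_l1',f_scale=.0005); print(zt,(R.T@(np.r_[s.x,p[2]]-p)).round(4),"rms",np.sqrt(np.mean(s.fun**2)).round(5))
E
```

```text
cam rel tcp [ 0.079  0.001 -0.163]
96 259.0 287.0 365.0
-0.005 [-0.003   0.0009  0.    ] rms 0.00064
-0.0025 [-0.0022  0.0009  0.    ] rms 0.00069
0 [-0.0014  0.0009  0.    ] rms 0.00075
0.0025 [-0.0006  0.0009  0.    ] rms 0.0008
```

>>> play_rows(
  steps=[
    [[-0.5,0,0,0,0.3],[-0.5,0,0,0,0.3],[-0.3,0,0,0,0.3],[0,0,0,0,0.3],[0,0,0,0,0.3],[0,0,0,0,0.3]],
  ],
)

```text
t: 7.57
tcp_pos: [0.536, -0.03, 0.1684]
ee_rot: [[0.997, -0.082, 0.002], [-0.082, -0.997, -0.0], [0.002, 0.0, -1.0]]
wrist_force: [0.4, 0.7, -0.2]
gripper_width: 0.0354
gripper_force: 20.0
```

```bash
python3 - <<'E'
from h import *
go(.597,-.0257,.14,-5)
c=cam("wrist")
a=snap("wrist","w4.png")
for z in(.068,.112): print(proj(c,[.597,-.0257,z]))
go(.597,-.0257,.14,-5)
u,v=proj(c,[.597,-.0257,.09]).astype(int);u0,v0=u-50,max(0,v-50);print(u0,v0)
cv2.imwrite('pics/c4.png',cv2.resize(a[v0:v0+100,u0:u0+100],None,fx=6,fy=6,interpolation=cv2.INTER_CUBIC)[...,::-1])
np.save("w4c.npy",np.array([*c[0].ravel(),*c[1].ravel(),*c[2]]))
E
```

```text
tcp [ 0.536  -0.03    0.1684] yaw -4.72 tilt [ 1.7e-03 -3.0e-04 -1.0e+00] units(no spin) [ 1.51  -0.234  0.711] spin units 0.06 F [ 0.4  0.7 -0.2] w 0.0354 t 7.57
[311.88927277 167.90881173]
[309.21625411 172.79457449]
tcp [ 0.5361 -0.03    0.1682] yaw -4.71 tilt [ 1.4e-03 -2.0e-04 -1.0e+00] units(no spin) [ 1.508 -0.232  0.708] spin units 0.06 F [ 0.1  0.7 -0.7] w 0.0355 t 7.62
260 120
```

View pics/c4.png

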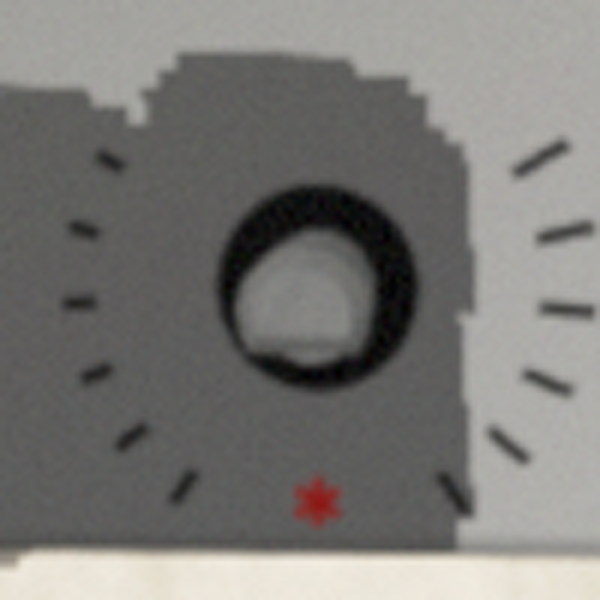

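The stem tip is seen at raw (309,172) against a predicted (309.2,172.8), and the foot collar at (313,168) against (311.9,167.9). The stem position is therefore confirmed to about 1 mm. The star lies straight down in the image, so the tool yaw matches the hob yaw.

>>> play_rows(
  steps=[
    [[0.5,-0.13,0.1,0,0.3],[0.6,-0.1,0.2,0,0.3],[0.46,0,0.2,0,0.3],[0,0,0.2,0,0.3],[0,0,0,0,0.3],[0,0,0,0,0.3],[0,0,0,0,0.3],[0,0,0,0,0.3]],
  ],
)

```text
t: 8.28
tcp_pos: [0.5981, -0.0255, 0.1404]
ee_rot: [[0.997, -0.082, 0.001], [-0.082, -0.997, -0.0], [0.001, 0.0, -1.0]]
wrist_force: [0.1, 0.4, -0.7]
gripper_width: 0.0351
gripper_force: 20.0
```

```bash
python3 - <<'E'
from h import *
go(.599,-.0258,.0765,-5)
E
```

```text
tcp [ 0.5981 -0.0255  0.1404] yaw -4.68 tilt [ 7.e-04 -1.e-04 -1.e+00] units(no spin) [0.022 0.005 1.597] spin units 0.06 F [ 0.1  0.4 -0.7] w 0.0351 t 8.28
```

Next I lower past the tip gently and check the force.

>>> play_rows(
  steps=[
    [[0.02,0,0.2,0,0.3],[0,0,0.2,0,0.3],[0,0,0.2,0,0.3],[0,0,0.2,0,0.3],[0,0,0.1,0,0.3],[0,0,0,0,0.3]],
  ],
)

```text
t: 8.78
tcp_pos: [0.5986, -0.0254, 0.1022]
ee_rot: [[0.997, -0.082, -0.001], [-0.082, -0.997, 0.0], [-0.001, -0.0, -1.0]]
wrist_force: [1.7, -0.8, -1.4]
gripper_width: 0.0354
gripper_force: 20.0
```

>>> play_rows(
  steps=[
    [[0,0,0.2,0,0.3],[0,0,0.2,0,0.3],[0,0,0.12,0,0.3],[0,0,0,0,0.3],[0,0,0,0,0.3]],
  ],
)

```text
t: 9.2
tcp_pos: [0.5987, -0.0254, 0.0824]
ee_rot: [[0.997, -0.082, -0.001], [-0.082, -0.997, 0.0], [-0.001, -0.0, -1.0]]
wrist_force: [0.6, 1.1, -0.3]
gripper_width: 0.0351
gripper_force: 20.0
```

>>> play_rows(
  steps=[
    [[0,0,0.06,0,0.3],[0,0,0.06,0,0.3],[0,0,0.05,0,0.3],[0,0,0,0,0.3]],
  ],
)

```text
t: 9.53
tcp_pos: [0.599, -0.0256, 0.0773]
ee_rot: [[0.997, -0.081, -0.0], [-0.081, -0.997, -0.0], [-0.0, 0.0, -1.0]]
wrist_force: [-4.2, 0.4, 7.5]
gripper_width: 0.0351
gripper_force: 20.0
```

It touched the deck at the expected height. I'll release and lift.

>>> play_rows(
  steps=[
    [[0,0,0,0,0.65],[0,0,0,0,0.65],[0,0,0,0,0.65],[0,0,0,0,0.65],[0,0,0,0,0.65],[0,0,0,0,0.65]],
  ],
)

```text
t: 10.03
tcp_pos: [0.5989, -0.0255, 0.0759]
ee_rot: [[0.997, -0.082, -0.0], [-0.082, -0.997, 0.0], [-0.0, -0.0, -1.0]]
wrist_force: [0.1, -0.6, -0.1]
gripper_width: 0.0557
gripper_force: 0.0
```

>>> play_rows(
  steps=[
    [[0,0,-0.4,0,0.65],[0,0,-0.7,0,0.65],[0,0,-0.8,0,0.65],[0,0,-0.8,0,0.65],[-0.6,0,-0.3,0,0.65],[-0.9,0,0,0,0.65],[-0.9,0,0,0,0.65],[-0.5,0,0,0,0.65]],
  ],
)

```text
t: 10.7
tcp_pos: [0.4805, -0.0156, 0.1958]
ee_rot: [[0.997, -0.081, -0.001], [-0.081, -0.997, 0.0], [-0.001, -0.0, -1.0]]
wrist_force: [-0.7, -0.0, -0.4]
gripper_width: 0.0564
gripper_force: 0.0
```

```bash
python3 - <<'E'
from h import *
# knob now ~ (.437,.043); camera is 79 mm ahead of TCP
go(.37,.043,.17,-5)
s=snap("scene","s5.png");t=snap("top","t5.png")
k=lambda im,u,v:cv2.resize(im[v:v+60,u:u+60],None,fx=6,fy=6,interpolation=cv2.INTER_CUBIC)[...,::-1]
cv2.imwrite('pics/c5.png',np.hstack([k(s,268,160),k(t,230,190)]))
E
```

```text
tcp [ 0.4805 -0.0156  0.1958] yaw -4.66 tilt [-1.4e-03  2.0e-04 -1.0e+00] units(no spin) [-2.873 -1.235  0.65 ] spin units 0.07 F [-0.7 -0.  -0.4] w 0.0564 t 10.7
```

View pics/c5.png

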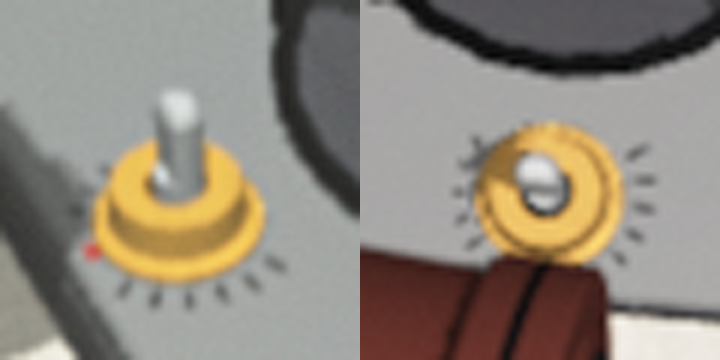

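The ring lies flat over the stem. Next I'll hover so the wrist camera looks at the knob.

>>> play_rows(
  steps=[
    [[-0.5,-0.2,0,0,0.65],[-0.7,-0.3,0,0,0.65],[-0.7,-0.3,0,0,0.65],[-0.6,-0.3,0,0,0.65],[-0.3,-0.1,0,0,0.65],[0,0,0,0,0.65],[0,0,0,0,0.65],[0,0,0,0,0.65]],
  ],
)

```text
t: 11.47
tcp_pos: [0.377, 0.0406, 0.1967]
ee_rot: [[0.997, -0.082, 0.001], [-0.082, -0.997, -0.0], [0.002, 0.0, -1.0]]
wrist_force: [0.0, 0.4, -0.3]
gripper_width: 0.0564
gripper_force: 0.0
```

```bash
python3 - <<'E'
from h import *
go(.437,.043,.1,-5)
c=cam("wrist");a=snap("wrist","w6.png");np.save("w6c.npy",np.array([*c[0].ravel(),*c[1].ravel(),*c[2]]))
u,v=proj(c,[.437,.043,.046]).astype(int);u0,v0=u-50,max(0,v-50);print(u0,v0,proj(c,[.437,.043,.046]))
cv2.imwrite('pics/c6.png',cv2.resize(a[v0:v0+100,u0:u0+100],None,fx=6,fy=6,interpolation=cv2.INTER_CUBIC)[...,::-1])
E
```

```text
tcp [0.377  0.0406 0.1967] yaw -4.68 tilt [ 1.5e-03 -3.0e-04 -1.0e+00] units(no spin) [ 1.487 -0.184  2.419] spin units 0.06 F [ 0.   0.4 -0.3] w 0.0564 t 11.47
266 114 [316.34796317 164.86949781]
```

View pics/c6.png

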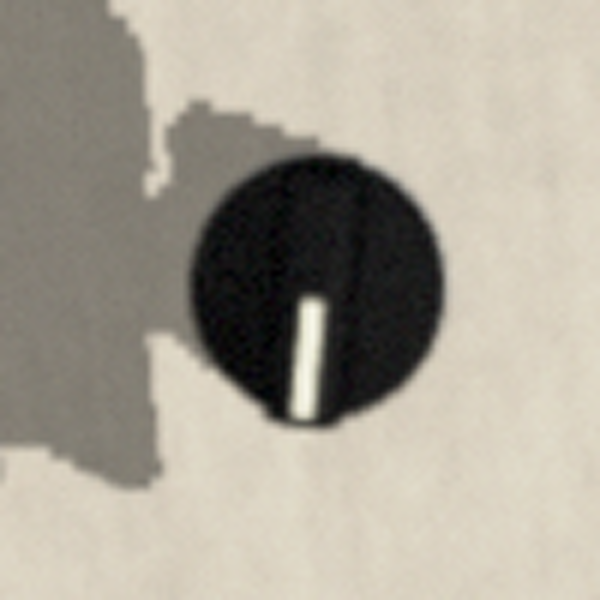

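The knob's white line runs from (314,298) to (303,418) in the crop, which is raw (318.3,163.7) to (316.5,183.7). The skirt circle is centred at about raw (318.8,161.3).

```bash
python3 - <<'E'
from h import *
a=np.load("w6c.npy");c=(a[:9].reshape(3,3),a[9:18].reshape(3,3),a[18:]);T=cam("top")
A=atz(c,(316.5,183.7),.046);B=atz(c,(318.3,163.7),.046);d=B-A
print(A,B,"yaw of bar (toward back)",np.degrees(np.arctan2(d[1],d[0])),"len",np.linalg.norm(d))
print("axis from pointer",A+.019*d/np.linalg.norm(d))
for z in(.011,.022): print("axis from skirt",z,atz(c,(318.8,161.3),z))
print("ptr tri",tri([(c,(316.5,183.7)),(T,(226.2,313.2))]))
b=np.load("w4c.npy");e=(b[:9].reshape(3,3),b[9:18].reshape(3,3),b[18:])
f=atz(e,(312.8,168.0),.068);s=atz(e,(313.0,203.5),.068);d=f-s;print("hob yaw by wrist",np.degrees(np.arctan2(d[1],d[0])),f)
p=atz(e,(263,211.4),.068);q=atz(e,(353,211.2),.068);d=p-q;print("front edge yaw",np.degrees(np.arctan2(-d[0],d[1])))
E
```

```text
[0.42057102 0.04434183 0.046     ] [0.43786232 0.04119341 0.046     ] yaw of bar (toward back) -10.319431585360208 len 0.017575606695518727
axis from pointer [0.43926368 0.04093825 0.046     ]
axis from skirt 0.011 [0.43820475 0.04137566 0.011     ]
axis from skirt 0.022 [0.43873135 0.0411234  0.022     ]
ptr tri (array([0.41999308, 0.04470713, 0.04822448]), [array([-0.4,  1. ]), array([ 0.2, -0.4])])
hob yaw by wrist -5.01159805696283 [ 0.59687797 -0.02636841  0.068     ]
front edge yaw -4.618810057929871
```

>>> play_rows(
  steps=[
    [[0.4,-0.04,0,0,0.65],[0.6,-0.06,0,0,0.65],[0.54,-0.04,0.4,0,0.65],[0,0,0.6,0.6,0.65],[0,0,0.8,0.52,0.65],[0,0,0.8,0,0.65],[0,0,0.2,0,0.65],[0,0,0,0,0.65]],
  ],
)

```text
t: 12.18
tcp_pos: [0.4354, 0.0413, 0.0813]
ee_rot: [[0.984, -0.179, -0.007], [-0.179, -0.984, 0.001], [-0.007, 0.001, -1.0]]
wrist_force: [-0.1, -0.5, -0.4]
gripper_width: 0.0563
gripper_force: 0.0
```

>>> play_rows(
  steps=[
    [[0,0,0,0,0.65],[0,0,0,0,0.65],[0,0,0,0,0.65]],
  ],
)

```text
t: 12.43
tcp_pos: [0.4395, 0.0412, 0.0863]
ee_rot: [[0.984, -0.178, 0.004], [-0.178, -0.984, -0.0], [0.004, -0.0, -1.0]]
wrist_force: [0.4, -1.1, 0.6]
gripper_width: 0.0566
gripper_force: 0.0
```

```bash
python3 - <<'E'
from h import *
go(.4388,.0411,.026,-10.3)
E
```

```text
tcp [0.4395 0.0412 0.0863] yaw -10.28 tilt [ 3.9e-03 -3.0e-04 -1.0e+00] units(no spin) [-0.022  0.007  1.508] spin units 0.0 F [ 0.4 -1.1  0.6] w 0.0566 t 12.43
```

>>> play_rows(
  steps=[
    [[0,0,0.4,0,0.65],[0,0,0.5,0,0.65],[0,0,0.35,0,0.65],[0,0,0.2,0,0.65],[0,0,0,0,0.4],[0,0,0,0,0],[0,0,0,0,0],[0,0,0,0,0]],
  ],
  newtons=40,
)

```text
t: 13.1
tcp_pos: [0.4387, 0.0414, 0.0274]
ee_rot: [[0.984, -0.178, 0.002], [-0.178, -0.984, -0.0], [0.002, -0.0, -1.0]]
wrist_force: [-0.1, -0.2, 0.6]
gripper_width: 0.0375
gripper_force: 0.0
```

>>> play_rows(
  steps=[
    [[0,0,0,0,0],[0,0,0,0,0],[0,0,0,0,0],[0,0,0,0,0],[0,0,0,0,0],[0,0,0,0,0],[0,0,0,0,0],[0,0,0,0,0]],
  ],
)

```text
t: 13.77
tcp_pos: [0.4377, 0.0415, 0.0264]
ee_rot: [[0.984, -0.178, 0.0], [-0.178, -0.984, 0.0], [0.0, -0.0, -1.0]]
wrist_force: [-0.6, -0.1, 4.8]
gripper_width: 0.0126
gripper_force: 40.0
```

>>> play_rows(
  steps=[
    [[0,0,-0.3,0,0],[0,0,-0.8,0,0],[0,0,-0.9,0,0],[0,0,-0.9,-0.3,0],[0,0,-0.6,-0.5,0],[0,0,-0.2,-0.26,0],[0,0,0,0,0],[0,0,0,0,0]],
  ],
)

```text
t: 14.43
tcp_pos: [0.4369, 0.0415, 0.1729]
ee_rot: [[0.996, -0.088, -0.001], [-0.088, -0.996, 0.0], [-0.001, 0.0, -1.0]]
wrist_force: [0.4, -0.2, -1.4]
gripper_width: 0.0127
gripper_force: 40.0
```

```bash
python3 - <<'E'
from h import *
go(.5965,-.026,.16,-5)
E
```

```text
tcp [0.4369 0.0415 0.1729] yaw -5.03 tilt [-1.1e-03  1.0e-04 -1.0e+00] units(no spin) [4.122 1.331 0.319] spin units -0.01 F [ 0.4 -0.2 -1.4] w 0.0127 t 14.43
```

>>> play_rows(
  steps=[
    [[0.4,0.13,0,0,0],[0.7,0.23,0,0,0],[0.8,0.26,0,0,0],[0.8,0.26,0,0,0],[0.8,0.26,0,0,0],[0.4,0.13,0,0,0],[0.22,0.06,0,0,0],[0,0,0,0,0]],
  ],
)

```text
t: 15.1
tcp_pos: [0.5966, -0.0263, 0.1709]
ee_rot: [[0.996, -0.088, -0.005], [-0.088, -0.996, 0.001], [-0.005, -0.0, -1.0]]
wrist_force: [-0.3, 0.1, -1.1]
gripper_width: 0.0125
gripper_force: 40.0
```

>>> play_rows(
  steps=[
    [[0,0,0,0,0],[0,0,0,0,0],[0,0,0,0,0],[0,0,0,0,0]],
  ],
)

```text
t: 15.43
tcp_pos: [0.5963, -0.0252, 0.1743]
ee_rot: [[0.996, -0.086, -0.0], [-0.086, -0.996, 0.0], [-0.0, -0.0, -1.0]]
wrist_force: [1.4, -0.2, -0.8]
gripper_width: 0.0127
gripper_force: 40.0
```

```bash
python3 - <<'E'
from h import *
go(.5965,-.026,.16,-5)
o=telemetry.get_obs();p=np.array(o["tcp_pos"]);c=cam("wrist");S=cam("scene")
w=snap("wrist","w7.png");s=snap("scene","s7.png");t=snap("top","t7.png")
np.save("w7c.npy",np.array([*c[0].ravel(),*c[1].ravel(),*c[2]]))
kb=p+[0,0,-.0264]
print("wrist skirt ctr pred",proj(c,kb+[0,0,.022]),"scene kb",proj(S,kb),"tip",proj(S,[.597,-.026,.112]))
u,v=proj(c,kb+[0,0,.022]).astype(int);print("w0",u-50,v-60)
U,V=proj(S,[.597,-.026,.12]).astype(int);print("s0",U-40,V-60)
k=lambda im,u,v,w,h,f:cv2.resize(im[v:v+h,u:u+w],None,fx=f,fy=f,interpolation=cv2.INTER_CUBIC)[...,::-1]
A=k(w,u-50,v-60,100,120,4);B=k(s,U-40,V-60,80,96,5)
cv2.imwrite('pics/c7.png',np.hstack([A,B]))
E
```

```text
tcp [ 0.5963 -0.0252  0.1743] yaw -4.95 tilt [-0.e+00  1.e-04 -1.e+00] units(no spin) [0.006 0.019 0.357] spin units 0.01 F [ 1.4 -0.2 -0.8] w 0.0127 t 15.43
wrist skirt ctr pred [324.11477376 297.68592279] scene kb [295.50197869 159.612854  ] tip [297.13835907 176.73635216]
w0 274 237
s0 256 113
```

View pics/c7.png

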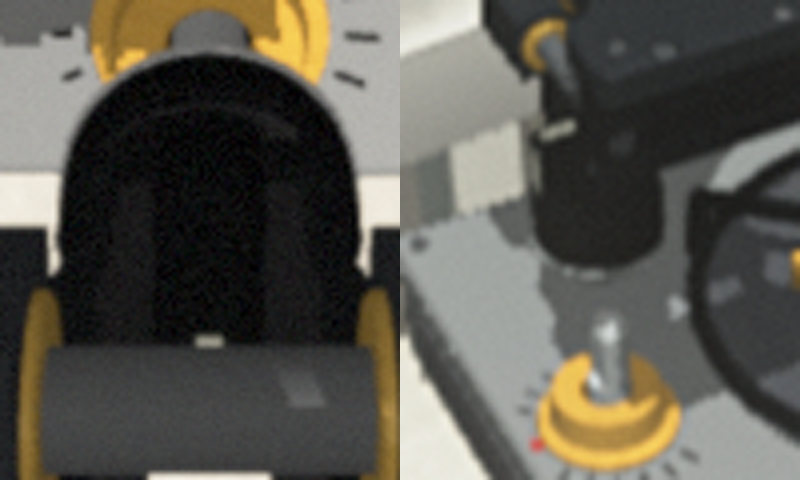

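The wrist crop shows the knob's far skirt edge at raw (326.3,249.5), with the stem visible behind it. The scene crop shows the knob square above the stem, its bottom at (295.6,~160) against a predicted 295.5, and the ring flat.

```bash
python3 - <<'E'
from h import *
o=telemetry.get_obs();p=np.array(o["tcp_pos"]);R=np.array(o["ee_rot"]);c=cam("wrist")
for z in(.146,.148,.150):
    q=atz(c,(326.3,249.5),z);print(z,(R.T@(q-p)).round(4)[:2]-[.021,0])
go(.5965,-.0255,.16,-5)
E
```

```text
0.146 [-0.0019  0.0012]
0.148 [-0.0013  0.0012]
0.15 [-0.0007  0.0012]
tcp [ 0.5969 -0.0255  0.1746] yaw -4.95 tilt [ 7.e-04 -1.e-04 -1.e+00] units(no spin) [-0.01  -0.     0.365] spin units 0.01 F [-0.1 -0.1 -0.4] w 0.0128 t 15.58
```

>>> play_rows(
  steps=[
    [[0.01,0,0.2,0,0],[0,0,0.3,0,0],[0,0,0.2,0,0],[0,0,0.1,0,0],[0,0,0.1,0,0],[0,0,0,0,0]],
  ],
)

```text
t: 16.08
tcp_pos: [0.5966, -0.0257, 0.1365]
ee_rot: [[0.996, -0.087, -0.002], [-0.087, -0.996, 0.0], [-0.002, -0.0, -1.0]]
wrist_force: [0.3, 0.3, -0.5]
gripper_width: 0.0127
gripper_force: 40.0
```

>>> play_rows(
  steps=[
    [[0,0,0.06,0,0],[0,0,0.06,0,0],[0,0,0.06,0,0],[0,0,0,0,0],[0,0,0,0,0]],
  ],
)

```text
t: 16.5
tcp_pos: [0.5975, -0.0259, 0.1309]
ee_rot: [[0.996, -0.087, 0.0], [-0.087, -0.996, 0.0], [0.0, -0.0, -1.0]]
wrist_force: [-0.3, 0.4, 0.1]
gripper_width: 0.0126
gripper_force: 40.0
```

The bore is about 7 mm onto the stem with no force. I'll continue to home at about 0.120.

>>> play_rows(
  steps=[
    [[0,0,0.08,0,0],[0,0,0.08,0,0],[0,0,0.07,0,0],[0,0,0,0,0],[0,0,0,0,0]],
  ],
)

```text
t: 16.92
tcp_pos: [0.5973, -0.0258, 0.1213]
ee_rot: [[0.996, -0.087, -0.0], [-0.087, -0.996, 0.0], [-0.0, -0.0, -1.0]]
wrist_force: [-0.2, 0.4, -0.9]
gripper_width: 0.0124
gripper_force: 40.0
```

>>> play_rows(
  steps=[
    [[0,0,0.05,0,0],[0,0,0.04,0,0],[0,0,0,0,0],[0,0,0,0,0]],
  ],
)

```text
t: 17.25
tcp_pos: [0.5978, -0.0259, 0.119]
ee_rot: [[0.996, -0.087, 0.001], [-0.087, -0.996, -0.0], [0.001, 0.0, -1.0]]
wrist_force: [-2.1, 0.4, 5.7]
gripper_width: 0.0127
gripper_force: 40.0
```

Force rises to 5.7 N at the expected home height, which is the spring's start force. I'll press in now.

>>> play_rows(
  steps=[
    [[0,0,0.05,0,0],[0,0,0.05,0,0],[0,0,0.04,0,0],[0,0,0,0,0],[0,0,0,0,0],[0,0,0,0,0]],
  ],
)

```text
t: 17.75
tcp_pos: [0.5979, -0.0259, 0.1142]
ee_rot: [[0.996, -0.087, 0.001], [-0.087, -0.996, -0.0], [0.001, 0.0, -1.0]]
wrist_force: [-3.5, 0.1, 9.1]
gripper_width: 0.0129
gripper_force: 40.0
```

>>> play_rows(
  steps=[
    [[0,0,0.04,0,0],[0,0,0.02,0,0],[0,0,0,0,0],[0,0,0,0,0],[0,0,0,0,0],[0,0,0,0,0]],
  ],
)

```text
t: 18.25
tcp_pos: [0.5981, -0.026, 0.1131]
ee_rot: [[0.996, -0.087, 0.001], [-0.087, -0.996, -0.0], [0.001, 0.0, -1.0]]
wrist_force: [-7.3, 0.6, 16.2]
gripper_width: 0.0129
gripper_force: 40.0
```

```bash
python3 - <<'E'
from h import *
go(.5973,-.0258,.1125,-5)
S=cam("scene");s=snap("scene","s8.png")
s0=cv2.imread('pics/raw_scene0.png')[...,::-1]
d=np.abs(s.astype(int)-s0).sum(2)
print("bottles diff",(d[230:360,370:550]>60).mean())
go(.5973,-.0258,.1125,-5)
E
```

```text
tcp [ 0.5981 -0.026   0.1131] yaw -4.97 tilt [ 1.5e-03 -4.0e-04 -1.0e+00] units(no spin) [-0.02  -0.003  0.015] spin units 0.01 F [-7.3  0.6 16.2] w 0.0129 t 18.25
bottles diff 0.0
tcp [ 0.5981 -0.026   0.1131] yaw -4.97 tilt [ 1.4e-03 -4.0e-04 -1.0e+00] units(no spin) [-0.02  -0.002  0.016] spin units 0.01 F [-8.2  0.9 16.6] w 0.0129 t 18.3
```

The force of 16 N exceeds the 11 N needed at the stop, so the stem is fully pressed. The knob is still held and the bottles haven't moved.

```bash
python3 -c "
from h import *
print(bot.close_job())"
```

```text
the job is handed in; nothing more can be done
None
```

The job is handed in at about 18 s: the bezel ring is flat over the stem, and the knob is home with its flat matched, held pressed to the valve stop by the gripper (16 N). The bottles were not touched, and the ring took a second grasp after the first one missed without disturbing it.

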